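Mark the depth of the heater block's sensor well

TASK

Measure how deep the blind sensor well in the aluminium heater block is: take the depth gauge out of its black stand by the orange handle, push its rod gently (under 20 N) down the well until the tip rests firmly on the bottom - the brass collar rides up the rod against the block's face and so marks the depth - and keep it there for a moment. Then draw the gauge out, lower it gently back into the stand until its flange sits on the top plate, and let go; only the block may shift the collar, do not ram the gauge, and leave the other things where they are.

Things in the scene. Friction and masses are not known exactly. Their poses are not given: they have to be found in the camera images.
- handle (a point): centre (half-way up) of the depth gauge's upright orange handle, a cylinder 22 mm in diameter and 42 mm tall; z up along the rod. Below this point: top of the black flange (40 mm diameter, 5 mm thick) at 21 mm, rod's tip at 118 mm. Mass about 0.15 kg
- gauge_flange (a point): centre of the underside of the gauge's flange, on the rod's axis, 92 mm above the tip; z up along the rod
- collar_under (a point): centre of the underside of the brass collar (22 mm diameter, 12 mm high) on the gauge's rod. It starts 12 to 16 mm above the rod's tip and can slide up to 68 mm above the tip; it stays where it is left and takes about 5 N along the rod to move, more than the gauge's weight, so the rod must be pushed
- well_mouth (a point): centre of the mouth of the well, in the heater block's top face; z up. The well is an upright round blind hole, 12.5 mm in diameter, 2 mm chamfer round the mouth. Its bottom, a stiff sprung contact pad (gives 1 mm at 14 N), lies 28 to 60 mm below the mouth, different each time and unseen: it can only be felt, as a stop on top of the collar's drag
- stand_seat (a point): centre of the 30 mm hole (2 mm chamfer) at the upper face of the black stand's top plate, 115 mm above the table; z up. At the start the gauge hangs here, rod down, flange on the plate; the collar passes freely through the hole
- block: the heater block: aluminium, 80 x 80 mm, top face 93 mm above the table, on a chipboard foot 120 x 120 x 18 mm, fixed to the table; origin on the table under the well's axis, x towards the brass nozzle on its side
- stand: the black gauge stand, fixed to the table: top plate 80 x 100 mm, 10 mm thick, on two cheeks at its own +y and -y sides; origin on the table under the hole's axis
- gauge: the depth gauge; origin at the rod's tip, z up along the rod. Steel rod 10 mm in diameter with a 3 mm chamfer at the tip; under the flange a black tapered centring boss, 27 mm in diameter and 8 mm long
- loose_fan: bystander: black square fan, 60 x 60 x 25 mm, lying flat; origin under its centre
- meter: bystander: orange hand meter, 85 x 170 x 45 mm, lying flat; origin under its centre
- gearmotor: bystander: small steel gear motor, about 90 mm long and 40 mm high, lying; origin under its gearbox's front face
- nozzle: bystander: brass nozzle, 20 mm diameter, 22 mm tall, standing between block and stand; origin under its centre
- driver: bystander: red screwdriver lying across in front of the robot; origin under it
- spool: bystander: spool, 150 mm diameter, 61 mm high, lying flat; origin under its centre
- jar: bystander: glass jar with blue cap, 68 mm diameter, 85 mm tall; origin under its centre
Things that resemble listed ones, but are neither listed nor needed, are in the scene too. What is meant by the gauge is not purple, and is the larger of those in its own colour.

How it is judged:
On the way:
1. the gauge's tip presses on the bottom of the well with the collar flat on the block's face (contact force between gauge_c0 and floor above 1 N and horizontal distance between collar_under and well_mouth below 0.003 m and z of collar_under in the frame of well_mouth below 0.0015 m and angle between handle's own z axis and vertical below 0.08 rad), for 0.2 s.
At the end, for the whole second after the job is handed in: the gauge hangs upright (within 0.05 rad) and at rest in the stand, its flange on the top plate (centred within 4 mm, height within 2 mm), the collar still marking the depth, 26 mm or more above the tip (horizontal distance between gauge_flange and stand_seat below 0.004 m and z of gauge_flange in the frame of stand_seat between -0.002 and 0.002 m and angle between handle's own z axis and vertical below 0.05 rad and distance between gauge and collar_under above 0.026 m and linear speed of gauge below 0.01 m/s); the robot touches nothing.
It fails at once if the gauge rammed into the block or the bottom of the well (over 20 N) (contact force between gauge and block above 20 N or contact force between gauge and floor above 20 N).
It fails at once if the gauge dropped or jammed onto the stand (over 40 N) (contact force between gauge and stand above 40 N).
It fails at once if the collar pushed by the robot or by anything but the block (over 3 N) (contact force between collar_c0 and the arm above 3 N or contact force between collar_c0 and the fingers above 3 N or contact force between collar_c0 and stand above 3 N).
It fails at once if the gauge laid over or dropped (angle between handle's own z axis and vertical above 0.8 rad).
It fails at once if a bystander moved by more than 20 mm (distance of any of loose_fan, meter, gearmotor, nozzle, driver, spool, jar from where it was at the start of the episode above 0.02 m).
It also fails if it takes over 54 s, if anything falls off the work surface, if the arm or the gripper's body presses on something with over 40 N, if the wrist force passes 120 N, or if a joint passes its speed limit or range.

ROBOT

A 6-joint arm with a two-finger parallel gripper is mounted at the origin on the work surface. World frame = base frame: x ahead of the robot, y to its left, z up, the work surface at z = 0. Lengths are in m, angles in rad, forces in N, time in s.
With the tool pointing down it reaches from about 0.3 to 0.875 m from the base axis. Payload 6.4 kg.
Tool frame: the origin (TCP) lies midway between the tips of the shut fingers; the grasp point (between the pads) lies 19 mm behind it; z points along the fingers, y is the direction in which the jaws open and shut (so a half turn about z gives the same grasp; the last joint's range is limited). The gripper opens to 88 mm and grips with 3 to 60 N. Pads are 18 mm wide; open, the fingers measure 123 mm over their backs; the gripper's body (75 mm by 187 mm) begins 45 mm behind the grasp point.
Start: joints at [-1.549, 0.181, 1.607, -0, 1.354, -0.206], TCP at [0.13, -0.56, 0.239] pointing down, gripper open.
Joint ranges: [-2.99, 2.99], [-0.89, 2.07], [0.3, 2.58], [-1.14, 4.28], [0, 2.63], [-3.12, 3.12]. Speed limits (rad/s): [2.57, 2.57, 3.01, 3.14, 3.14, 3.14].

INTERFACE

Orientations are given as a 3x3 rotation matrix whose columns are the frame's x, y, z axes.
In Python, from station import sense, imaging, manip gives the robot as it stands.
- The arm moves only by the shell command python3 -m creep 'ROWS' [OPENING] [FORCE]. ROWS is JSON, a list of rows, each an object with "travel": the shift along the world's x, y, z in mm, a list of three; "rot": the turn, a rotation vector about the world's x, y, z in degrees, a list of three. A call has 1 to 20 rows; each row shifts and turns the commanded pose from where the row before left it; what a row does not reach is not made up. A row lasts 1/12 s, in which the tool goes at most 41.7 mm and 7.16 degrees, less where a joint would pass 70% of its speed; a pose out of reach is approached as far as the arm can. A call is refused whole if a number of a shift passes 41.7 or a number of a turn 7.16, either way. A call with a gripper value outside its range is refused whole. OPENING is the gripper command: -1 is shut, 1 is fully open, values between are in proportion, set as the call begins (- or left out, the last holds). The fingers move at their own pace and stop on an object; FORCE is the grip in N (left out, the last holds). Time passes only in rows, so rows that do not move let the fingers close. It gives the time, the measured TCP pose, the force and the opening at its end, in the units of the state.
- sense(): the state, without advancing time (a new reading comes with each control period).
- imaging.camera(name): name is "side" or "top"; returns a dict with "frame" (420x560x3 uint8, red, green, blue), "fx", "fy", "cx", "cy" (pixels), "rvec" (rotation vector, rad) and "tvec" (3), from world to camera coordinates, as OpenCV has them. Camera axes: x right, y down, z forward; pixel columns grow to the right and rows downward; lengths in m; the calibration is good to about 2 mm. A picture is of the moment at which its call begins. There is no depth.
- manip.finish_job(): hands the job in, once; it reports no verdict.
The state is a dict: "time": time; "q": joint angles; "qd": joint speeds; "joint_efforts": joint torques, N m; "eef_pos": TCP position; "ee_rot": TCP orientation; "force": force on the tool from outside, world axes, zero at the start; "wrist_torque": the same for the moment, N m; "gripper_width": finger opening in m.
Only numpy, scipy, OpenCV 4.12 (cv2) and the standard library are available. Lean on these libraries where they do the work, as an engineer would, in place of code of your own. Each camera call takes 0.05 s, during which the arm holds its last target. There are 200 camera calls.

## Working session

There is one attempt and no reset: what is moved stays moved. The work goes in short steps, Python scripts to look and compute and a shell command to move; the robot and the scene stay as the last step left them, time stands still between calls to the robot, and variables do not carry over. Pictures are saved under pics/ and viewed, about 8 in all and at most 12, crops included, and the job is handed in when it is done.

```bash
mkdir -p pics
cat > h.py <<'E'
import numpy as np, cv2
from station import sense, imaging, manip
def shot(n,f):
    c=imaging.camera(n); np.save(f'pics/{f}.npy',c,allow_pickle=True)
    cv2.imwrite(f'pics/{f}.png',c['frame'][:,:,::-1]); return c
def load(f): return np.load(f'pics/{f}.npy',allow_pickle=True).item()
def P(c): return cv2.Rodrigues(np.array(c['rvec'],float))[0],np.array(c['tvec'],float).ravel()
def onz(c,u,v,z):
    R,t=P(c); d=R.T@np.array([(u-c['cx'])/c['fx'],(v-c['cy'])/c['fy'],1]); o=-R.T@t
    return o+d*(z-o[2])/d[2]
def proj(c,X):
    R,t=P(c); p=R@np.array(X)+t; return p[0]/p[2]*c['fx']+c['cx'],p[1]/p[2]*c['fy']+c['cy']
def crop(f,x0,y0,w,h,s,o):
    im=cv2.imread(f'pics/{f}.png')[y0:y0+h,x0:x0+w]; cv2.imwrite(f'pics/{o}.png',cv2.resize(im,None,fx=s,fy=s,interpolation=cv2.INTER_CUBIC))
E
python3 - <<'E'
from h import *
a=shot('top','t0');b=shot('side','s0')
for c in(a,b):
  R,t=P(c);print(-R.T@t,c['fx'],R[2])
s=sense();print(s['eef_pos'],s['ee_rot'],s['time'],s['force'])
im=np.vstack([a['frame'],b['frame']]);
E
```

```text
[0.36057411 0.02730861 1.78721016] 533.7296194514538 [ 0.1275082  -0.01122531 -0.99177399]
[0.46037404 0.68196185 0.89821847] 387.89750799474825 [ 0.10328685 -0.65963999 -0.74445074]
[ 0.12986371 -0.55965325  0.23791432] [[ 9.74169623e-01  2.25817504e-01 -2.00157057e-05]
 [ 2.25817258e-01 -9.74168426e-01  1.56350069e-03]
 [ 3.33567155e-04 -1.52763477e-03 -9.99998778e-01]] 0.1 [-0.16557048 -0.25230892  0.20611235]
```

View pics/t0.png

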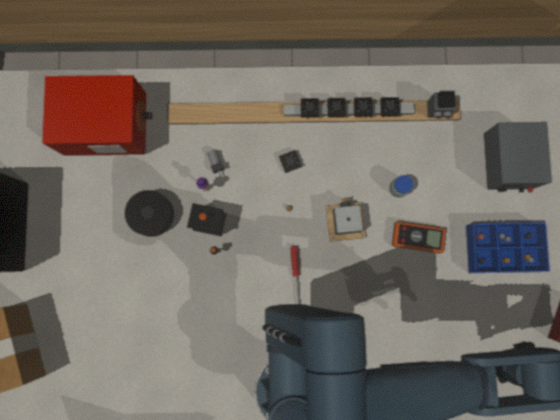

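View pics/s0.png

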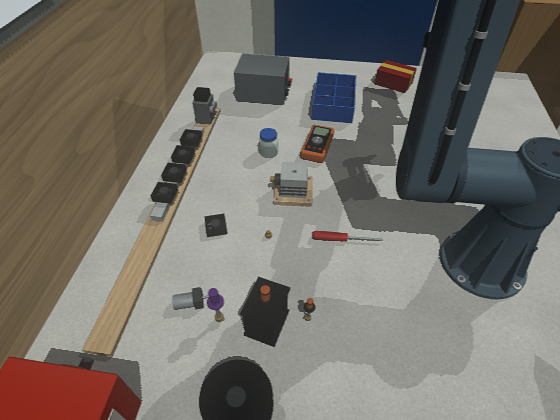

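The top view shows the stand with the orange handle at about (203,217), a smaller orange decoy at (214,250), a purple one at (202,183), and the block with its well at (348,219). In the side view the handle is at (265,292) and the well at about (294,168). I'll enlarge both.

Run:
```python
from h import *
crop('t0',180,190,65,55,6,'a');crop('t0',320,190,65,55,6,'b');crop('s0',235,265,65,85,6,'c');crop('s0',262,150,65,60,6,'d')
i=[cv2.imread(f'pics/{k}.png') for k in 'abcd']
o=np.zeros((600,800,3),np.uint8)
o[0:330,0:390]=i[0];o[0:330,400:790]=i[1]
cv2.imwrite('pics/tc.png',o[:330])
o=np.zeros((510,800,3),np.uint8);o[:,0:390]=i[2];o[:360,400:790]=i[3];cv2.imwrite('pics/sc.png',o)
```

```text
(no output)
```

View pics/tc.png

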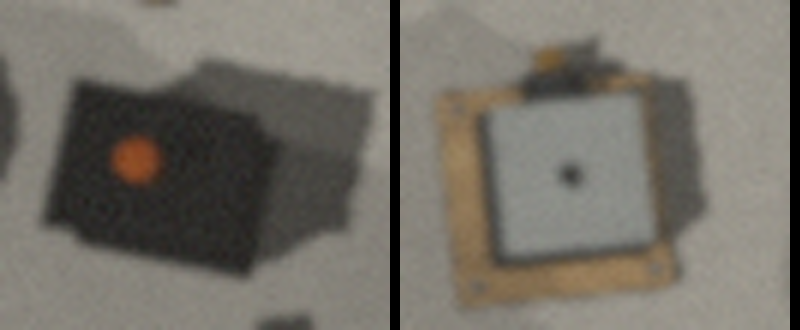

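View pics/sc.png

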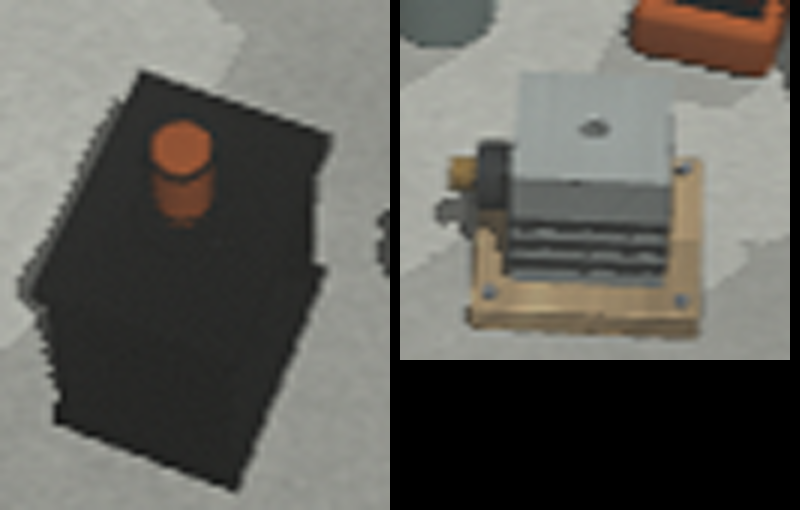

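Run:
```python
from h import *
t=load('t0');s=load('s0')
g=lambda x,o:(x+.5)/6-.5+o
for n,(a,b),(c,d),z in [('handletop',(136,161),(182,149),.162),('well',(171,175),(195,128),.093)]:
  p=(g(a,180 if z>.1 else 320),g(b,190));q=(g(c,235 if z>.1 else 262),g(d,265 if z>.1 else 150))
  print(n,onz(t,*p,z),onz(s,*q,z))
# block top corners top view
for x,y in [(85,110),(238,92),(256,243),(100,262)]: print('blk',onz(t,g(x,320),g(y,190),.093))
for x,y in [(122,72),(271,75),(271,182),(110,178)]: print('blk side',onz(s,g(x,262),g(y,150),.093))
for x,y in [(80,82),(275,122),(250,275),(45,225)]: print('std',onz(t,g(x,180),g(y,190),.115))
for x,y in [(141,72),(332,135),(240,490),(35,300)]: print('std side',onz(s,g(x,235),g(y,265),.115))
# orange mask
for c,n in ((t,'t'),(s,'s')):
  f=c['frame'].astype(int);m=(f[...,0]>110)&(f[...,0]-f[...,2]>70)
  k,_,st,ce=cv2.connectedComponentsWithStats(m.astype(np.uint8));
  for i in range(1,k):
    if st[i,4]>15: print(n,st[i],ce[i])
```

```text
handletop [0.5547462  0.26210227 0.162     ] [0.55560092 0.26219413 0.162     ]
well [ 0.54856472 -0.19358997  0.093     ] [ 0.54796346 -0.19567914  0.093     ]
blk [ 0.58417733 -0.14868524  0.093     ]
blk [ 0.5926835 -0.2308494  0.093    ]
blk [ 0.51152779 -0.23769573  0.093     ]
blk [ 0.50265893 -0.15440635  0.093     ]
blk side [ 0.59106858 -0.23283541  0.093     ]
blk side [ 0.5138413  -0.24207416  0.093     ]
blk side [ 0.50553369 -0.16190506  0.093     ]
blk side [ 0.58536035 -0.15277625  0.093     ]
std [0.60268739 0.29849509 0.115     ]
std [0.57993561 0.19596367 0.115     ]
std [0.49946691 0.2091578  0.115     ]
std [0.52732979 0.31633152 0.115     ]
std side [0.5835058 0.2041515 0.115    ]
std side [0.50589938 0.22075902 0.115     ]
std side [0.51882857 0.363198   0.115     ]
std side [0.60369431 0.30478398 0.115     ]
t [  43   75   90   69 5924] [ 87.64297772 109.1875422 ]
t [199 214   7   6  31] [202.25806452 216.35483871]
t [393 222  52  31 238] [415.93277311 235.37815126]
t [292 247   6  29  96] [294.         260.41666667]
s [381  62  33  13 142] [397.1056338   67.97887324]
s [302 125  24  32 137] [312.74452555 146.83211679]
s [314 231  33   8 181] [329.77900552 234.87845304]
s [261 286   9   8  62] [264.91935484 289.30645161]
s [307 298   6   6  27] [309.88888889 300.48148148]
s [   0  357  118   63 6002] [ 51.71892702 391.18727091]
```

```bash
python3 -m creep '[{"travel":[30,20,0],"rot":[0,0,0]},{"travel":[30,20,0],"rot":[0,0,0]},{"travel":[30,20,0],"rot":[0,0,0]},{"travel":[30,20,0],"rot":[0,0,0]},{"travel":[30,20,0],"rot":[0,0,0]},{"travel":[30,20,0],"rot":[0,0,0]},{"travel":[30,20,0],"rot":[0,0,0]},{"travel":[30,20,0],"rot":[0,0,0]},{"travel":[30,20,0],"rot":[0,0,0]},{"travel":[30,20,0],"rot":[0,0,0]},{"travel":[30,20,0],"rot":[0,0,0]},{"travel":[30,20,0],"rot":[0,0,0]}]' 1 && python3 -m creep '[{"travel":[4,36,0],"rot":[0,0,0]},{"travel":[4,36,0],"rot":[0,0,0]},{"travel":[4,36,0],"rot":[0,0,0]},{"travel":[4,36,0],"rot":[0,0,0]},{"travel":[4,36,0],"rot":[0,0,0]},{"travel":[4,36,0],"rot":[0,0,0]},{"travel":[4,36,0],"rot":[0,0,0]},{"travel":[4,36,0],"rot":[0,0,0]},{"travel":[4,36,0],"rot":[0,0,0]},{"travel":[4,36,0],"rot":[0,0,0]},{"travel":[4,36,0],"rot":[0,0,0]},{"travel":[4,36,0],"rot":[0,0,0]},{"travel":[4,36,0],"rot":[0,0,0]},{"travel":[4,36,0],"rot":[0,0,0]},{"travel":[4,36,0],"rot":[0,0,0]},{"travel":[0,0,0],"rot":[0,0,0]}]'
```

```text
time: 1.1
eef_pos: [0.491, -0.3186, 0.2383]
ee_rot: [[0.974, 0.226, -0.0], [0.226, -0.974, 0.0], [-0.0, -0.001, -1.0]]
force: [0.8, -1.5, 0.0]
gripper_width: 0.0882
time: 2.43
eef_pos: [0.5492, 0.2254, 0.2382]
ee_rot: [[0.973, 0.231, -0.0], [0.231, -0.973, 0.002], [0.0, -0.002, -1.0]]
force: [-0.2, -0.4, -0.5]
gripper_width: 0.0881
```

```bash
python3 -m creep '[{"travel":[3,18.4,0],"rot":[0,0,0]},{"travel":[3,18.4,0],"rot":[0,0,0]},{"travel":[0,0,-25],"rot":[0,0,0]},{"travel":[0,0,-25],"rot":[0,0,0]},{"travel":[0,0,-25],"rot":[0,0,0]},{"travel":[0,0,-20],"rot":[0,0,0]},{"travel":[0,0,-12],"rot":[0,0,0]},{"travel":[0,0,-5],"rot":[0,0,0]},{"travel":[0,0,0],"rot":[0,0,0]},{"travel":[0,0,0],"rot":[0,0,0]}]'
python3 - <<'E'
from h import *
s=sense();print(s['eef_pos'])
shot('side','s1');shot('top','t1')
a=cv2.resize(cv2.imread('pics/s1.png')[225:345,210:330],None,fx=4,fy=4,interpolation=2)
cv2.imwrite('pics/s1c.png',a)
E
```

```text
time: 3.27
eef_pos: [0.5565, 0.2566, 0.1276]
ee_rot: [[0.974, 0.226, 0.001], [0.226, -0.974, 0.0], [0.001, -0.0, -1.0]]
force: [0.0, -0.2, 0.3]
gripper_width: 0.0883
[0.55649272 0.25655257 0.12756995]
```

View pics/s1c.png

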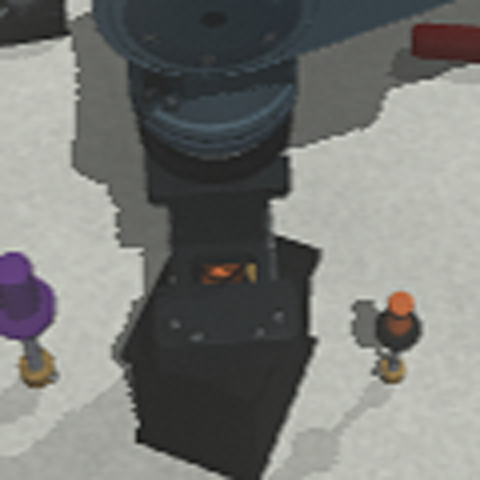

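The side crop shows the handle between the open fingers. The TCP is 5.6 mm short in y, so I correct that and then close gently.

```bash
python3 -m creep '[{"travel":[-0.6,2.8,-1.5],"rot":[0,0,0]},{"travel":[-0.7,2.8,-1.5],"rot":[0,0,0]},{"travel":[0,0,0],"rot":[0,0,0]},{"travel":[0,0,0],"rot":[0,0,0]},{"travel":[0,0,0],"rot":[0,0,0]}]' && python3 -m creep '[{"travel":[0,0,0],"rot":[0,0,0]},{"travel":[0,0,0],"rot":[0,0,0]},{"travel":[0,0,0],"rot":[0,0,0]},{"travel":[0,0,0],"rot":[0,0,0]},{"travel":[0,0,0],"rot":[0,0,0]},{"travel":[0,0,0],"rot":[0,0,0]},{"travel":[0,0,0],"rot":[0,0,0]},{"travel":[0,0,0],"rot":[0,0,0]},{"travel":[0,0,0],"rot":[0,0,0]},{"travel":[0,0,0],"rot":[0,0,0]}]' -1 6
```

```text
time: 3.78
eef_pos: [0.5545, 0.2624, 0.1238]
ee_rot: [[0.974, 0.226, 0.0], [0.226, -0.974, -0.0], [0.0, 0.0, -1.0]]
force: [0.3, -0.5, -0.7]
gripper_width: 0.0879
time: 4.62
eef_pos: [0.5546, 0.2622, 0.1237]
ee_rot: [[0.974, 0.226, 0.0], [0.226, -0.974, -0.0], [0.0, 0.0, -1.0]]
force: [-0.5, -0.1, -0.4]
gripper_width: 0.0233
```

```bash
python3 -m creep '[{"travel":[0,0,0],"rot":[0,0,0]},{"travel":[0,0,0],"rot":[0,0,0]},{"travel":[0,0,0],"rot":[0,0,0]},{"travel":[0,0,0],"rot":[0,0,0]},{"travel":[0,0,0],"rot":[0,0,0]}]' -1 50 && python3 -m creep '[{"travel":[0,0,2],"rot":[0,0,0]},{"travel":[0,0,4],"rot":[0,0,0]},{"travel":[0,0,6],"rot":[0,0,0]},{"travel":[0,0,8],"rot":[0,0,0]},{"travel":[0,0,10],"rot":[0,0,0]},{"travel":[0,0,0],"rot":[0,0,0]},{"travel":[0,0,0],"rot":[0,0,0]}]'
```

```text
time: 5.03
eef_pos: [0.5546, 0.2622, 0.1237]
ee_rot: [[0.974, 0.226, 0.0], [0.226, -0.974, -0.0], [0.0, 0.0, -1.0]]
force: [0.4, 0.0, -0.1]
gripper_width: 0.021
time: 5.62
eef_pos: [0.5554, 0.2625, 0.1552]
ee_rot: [[0.974, 0.226, 0.003], [0.226, -0.974, 0.001], [0.003, -0.0, -1.0]]
force: [0.1, -0.4, -1.5]
gripper_width: 0.0207
```

```bash
python3 -m creep '[{"travel":[0,0,15],"rot":[0,0,0]},{"travel":[0,0,20],"rot":[0,0,0]},{"travel":[0,0,20],"rot":[0,0,0]},{"travel":[0,0,20],"rot":[0,0,0]},{"travel":[0,0,15],"rot":[0,0,0]},{"travel":[0,0,0],"rot":[0,0,0]}]' && python3 -m creep '[{"travel":[0,-12,0],"rot":[0,0,0]},{"travel":[0,-25,0],"rot":[0,0,0]},{"travel":[-1,-30,0],"rot":[0,0,0]},{"travel":[-1,-30,0],"rot":[0,0,0]},{"travel":[-1,-30,0],"rot":[0,0,0]},{"travel":[-1,-30,0],"rot":[0,0,0]},{"travel":[-1,-30,0],"rot":[0,0,0]},{"travel":[-1,-30,0],"rot":[0,0,0]},{"travel":[-1,-30,0],"rot":[0,0,0]},{"travel":[0,-30,0],"rot":[0,0,0]},{"travel":[0,-30,0],"rot":[0,0,0]},{"travel":[0,-30,0],"rot":[0,0,0]},{"travel":[0,-30,0],"rot":[0,0,0]},{"travel":[0,-30,0],"rot":[0,0,0]},{"travel":[0,-30,0],"rot":[0,0,0]},{"travel":[0,-20,0],"rot":[0,0,0]},{"travel":[0,-10,0],"rot":[0,0,0]},{"travel":[0,0,0],"rot":[0,0,0]},{"travel":[0,0,0],"rot":[0,0,0]}]'
python3 - <<'E'
from h import *
s=sense();print(s['eef_pos'],s['ee_rot'])
c=shot('side','s2')
print(proj(c,[.548,-.195,.093]),proj(c,s['eef_pos']+np.array([0,0,-.1])))
crop('s2',240,80,100,125,5,'s2c')
E
```

```text
time: 6.12
eef_pos: [0.5563, 0.2628, 0.2474]
ee_rot: [[0.974, 0.226, 0.006], [0.226, -0.974, 0.002], [0.006, -0.0, -1.0]]
force: [-0.2, -0.1, -0.6]
gripper_width: 0.0207
time: 7.7
eef_pos: [0.5467, -0.1944, 0.2424]
ee_rot: [[0.974, 0.225, -0.002], [0.225, -0.974, 0.002], [-0.001, -0.002, -1.0]]
force: [0.8, 0.6, -1.0]
gripper_width: 0.0206
[ 0.5467416  -0.1944338   0.24239406] [[ 0.97440273  0.22480154 -0.00189275]
 [ 0.22480471 -0.97440241  0.00166947]
 [-0.001469   -0.00205223 -0.99999682]]
(np.float64(294.04379402449365), np.float64(171.06425832787087)) (np.float64(294.90670018340643), np.float64(158.87881758177798))
```

View pics/s2c.png

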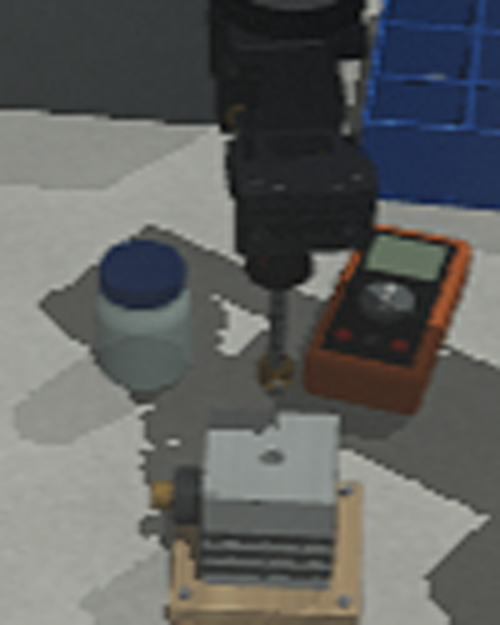

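Tip at (295.4,158.2) matches the prediction (294.9,158.9), and the well is at (294,171) as measured. I lower to just above the face and check again.

```bash
python3 -m creep '[{"travel":[1.3,-0.6,-5],"rot":[0,0,0]},{"travel":[0,0,-10],"rot":[0,0,0]},{"travel":[0,0,-10],"rot":[0,0,0]},{"travel":[0,0,-10],"rot":[0,0,0]},{"travel":[0,0,-3],"rot":[0,0,0]},{"travel":[0,0,0],"rot":[0,0,0]},{"travel":[0,0,0],"rot":[0,0,0]},{"travel":[0,0,0],"rot":[0,0,0]}]'
python3 - <<'E'
from h import *
s=sense();p=s['eef_pos'];print(p,s['force'])
c=shot('side','s3')
print(proj(c,[.548,-.195,.093]),proj(c,p+np.array([0,0,-.1007])))
crop('s3',270,140,50,45,12,'s3c')
E
```

```text
time: 8.42
eef_pos: [0.5492, -0.1955, 0.2061]
ee_rot: [[0.974, 0.226, 0.001], [0.226, -0.974, -0.0], [0.001, 0.001, -1.0]]
force: [0.4, -0.6, -1.7]
gripper_width: 0.0207
[ 0.54917081 -0.19548878  0.20610966] [ 0.43149846 -0.63011986 -1.73224212]
(np.float64(294.04379402449365), np.float64(171.06425832787087)) (np.float64(293.7953260471271), np.float64(167.88797846155697))
```

View pics/s3c.png

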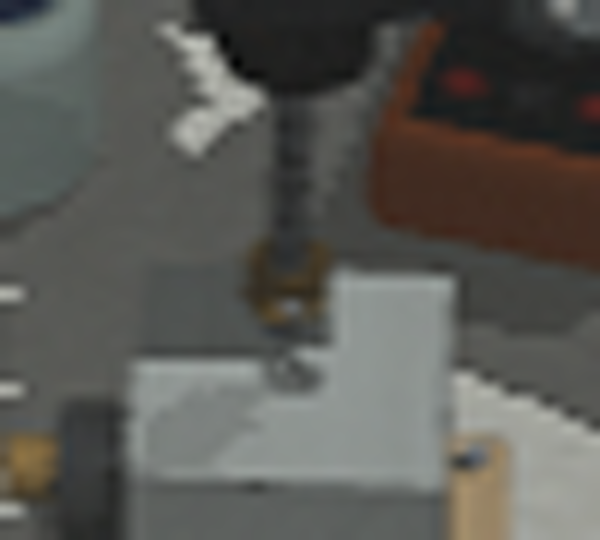

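Tip (293.7,167.7) is over the well (294.0,170.8) and 12 mm above the face, so it is lined up within about 1 mm. I insert with a force guard between the short calls.

```bash
cat > guard.py <<'E'
import sys
from station import sense
f=sense()['force'];p=sense()['eef_pos'];print('G',[round(float(x),1) for x in f],[round(float(x)*1e3,1) for x in p])
sys.exit(f[2]>float(sys.argv[1]) or abs(f[0])>5 or abs(f[1])>5)
E
python3 -m creep '[{"travel":[-0.8,0.2,-3],"rot":[0,0,0]},{"travel":[0,0,-3],"rot":[0,0,0]},{"travel":[0,0,-3],"rot":[0,0,0]},{"travel":[0,0,-1],"rot":[0,0,0]},{"travel":[0,0,0],"rot":[0,0,0]}]'>/dev/null && python3 guard.py 3 && python3 -m creep '[{"travel":[0,0,-1],"rot":[0,0,0]},{"travel":[0,0,-1],"rot":[0,0,0]},{"travel":[0,0,-1],"rot":[0,0,0]}]'>/dev/null && python3 guard.py 3 && python3 -m creep '[{"travel":[0,0,-1],"rot":[0,0,0]},{"travel":[0,0,-1],"rot":[0,0,0]},{"travel":[0,0,-1],"rot":[0,0,0]}]'>/dev/null && python3 guard.py 3 && python3 -m creep '[{"travel":[0,0,-1],"rot":[0,0,0]},{"travel":[0,0,-1],"rot":[0,0,0]},{"travel":[0,0,-1],"rot":[0,0,0]}]'>/dev/null && python3 guard.py 3 && python3 -m creep '[{"travel":[0,0,-1],"rot":[0,0,0]},{"travel":[0,0,-1],"rot":[0,0,0]},{"travel":[0,0,-1],"rot":[0,0,0]}]'>/dev/null && python3 guard.py 3
```

```text
G [0.2, -0.7, -1.5] [547.8, -195.0, 195.2]False
```

```bash
sed -i 's/sys.exit(\(.*\))$/sys.exit(int(bool(\1)))/' guard.py
python3 -m creep '[{"travel":[0,0,-1],"rot":[0,0,0]},{"travel":[0,0,-1],"rot":[0,0,0]},{"travel":[0,0,-1],"rot":[0,0,0]}]'>/dev/null && python3 guard.py 3 && python3 -m creep '[{"travel":[0,0,-1],"rot":[0,0,0]},{"travel":[0,0,-1],"rot":[0,0,0]},{"travel":[0,0,-1],"rot":[0,0,0]}]'>/dev/null && python3 guard.py 3 && python3 -m creep '[{"travel":[0,0,-1],"rot":[0,0,0]},{"travel":[0,0,-1],"rot":[0,0,0]},{"travel":[0,0,-1],"rot":[0,0,0]}]'>/dev/null && python3 guard.py 3 && python3 -m creep '[{"travel":[0,0,-1],"rot":[0,0,0]},{"travel":[0,0,-1],"rot":[0,0,0]}]'>/dev/null && python3 guard.py 3
```

```text
G [0.4, 0.4, -1.4] [548.1, -195.2, 192.7]
G [0.7, -0.5, -1.6] [548.1, -195.2, 189.6]
G [0.3, -0.3, -1.0] [548.1, -195.1, 186.6]
G [-0.6, -0.2, -1.9] [548.1, -195.2, 184.6]
```

The rod is 9 mm in with no side force.

```bash
python3 -m creep '[{"travel":[0,0,-1],"rot":[0,0,0]},{"travel":[0,0,-1],"rot":[0,0,0]},{"travel":[0,0,-1],"rot":[0,0,0]}]'>/dev/null && python3 guard.py 6.5 && python3 -m creep '[{"travel":[0,0,-1],"rot":[0,0,0]},{"travel":[0,0,-1],"rot":[0,0,0]},{"travel":[0,0,-1],"rot":[0,0,0]}]'>/dev/null && python3 guard.py 6.5 && python3 -m creep '[{"travel":[0,0,-1],"rot":[0,0,0]},{"travel":[0,0,-1],"rot":[0,0,0]},{"travel":[0,0,-1],"rot":[0,0,0]}]'>/dev/null && python3 guard.py 6.5 && python3 -m creep '[{"travel":[0,0,-1],"rot":[0,0,0]},{"travel":[0,0,-1],"rot":[0,0,0]},{"travel":[0,0,-1],"rot":[0,0,0]}]'>/dev/null && python3 guard.py 6.5 && python3 -m creep '[{"travel":[0,0,-1],"rot":[0,0,0]},{"travel":[0,0,-1],"rot":[0,0,0]},{"travel":[0,0,-1],"rot":[0,0,0]}]'>/dev/null && python3 guard.py 6.5
```

```text
G [0.5, -0.1, -1.4] [548.1, -195.2, 181.6]
G [-0.4, 0.4, 4.4] [548.4, -195.2, 179.4]
G [-1.1, 0.2, 4.0] [548.3, -195.3, 175.9]
G [-0.1, -0.1, 3.9] [548.2, -195.2, 172.7]
G [1.1, 0.7, 3.9] [548.1, -195.2, 169.7]
```

```bash
python3 -m creep '[{"travel":[0,0,-0.8],"rot":[0,0,0]},{"travel":[0,0,-0.8],"rot":[0,0,0]}]'>/dev/null && python3 guard.py 6 && python3 -m creep '[{"travel":[0,0,-0.8],"rot":[0,0,0]}]'>/dev/null && python3 guard.py 6 && python3 -m creep '[{"travel":[0,0,-0.8],"rot":[0,0,0]}]'>/dev/null && python3 guard.py 6 && python3 -m creep '[{"travel":[0,0,-0.8],"rot":[0,0,0]}]'>/dev/null && python3 guard.py 6 && python3 -m creep '[{"travel":[0,0,-0.8],"rot":[0,0,0]}]'>/dev/null && python3 guard.py 6 && python3 -m creep '[{"travel":[0,0,-0.8],"rot":[0,0,0]}]'>/dev/null && python3 guard.py 6 && python3 -m creep '[{"travel":[0,0,-0.8],"rot":[0,0,0]}]'>/dev/null && python3 guard.py 6 && python3 -m creep '[{"travel":[0,0,-0.8],"rot":[0,0,0]}]'>/dev/null && python3 guard.py 6 && python3 -m creep '[{"travel":[0,0,-0.8],"rot":[0,0,0]}]'>/dev/null && python3 guard.py 6 && python3 -m creep '[{"travel":[0,0,-0.8],"rot":[0,0,0]}]'>/dev/null && python3 guard.py 6 && python3 -m creep '[{"travel":[0,0,-0.8],"rot":[0,0,0]}]'>/dev/null && python3 guard.py 6 && python3 -m creep '[{"travel":[0,0,-0.8],"rot":[0,0,0]}]'>/dev/null && python3 guard.py 6 && python3 -m creep '[{"travel":[0,0,-0.8],"rot":[0,0,0]}]'>/dev/null && python3 guard.py 6
```

```text
G [-0.5, -0.1, 4.1] [548.1, -195.2, 168.0]
G [0.3, 0.4, 3.7] [548.1, -195.2, 167.3]
G [0.0, -0.3, 4.0] [548.1, -195.2, 166.5]
G [-0.3, -0.5, 3.9] [548.1, -195.2, 165.7]
G [0.4, 0.3, 5.1] [548.1, -195.2, 164.9]
G [-0.3, -0.3, 3.6] [548.1, -195.2, 164.1]
G [0.4, -1.1, 3.9] [548.1, -195.2, 163.2]
G [0.5, 0.1, 3.8] [548.1, -195.2, 162.5]
G [0.4, 0.0, 2.8] [548.1, -195.2, 161.7]
G [0.2, 0.9, 4.3] [548.1, -195.2, 160.9]
G [-0.1, 0.5, 4.3] [548.1, -195.2, 160.0]
G [-0.7, 0.4, 2.9] [548.1, -195.2, 159.2]
G [0.5, 0.5, 4.5] [548.1, -195.2, 158.4]
```

```bash
python3 -m creep '[{"travel":[0,0,-0.8],"rot":[0,0,0]}]'>/dev/null && python3 guard.py 6 && python3 -m creep '[{"travel":[0,0,-0.8],"rot":[0,0,0]}]'>/dev/null && python3 guard.py 6 && python3 -m creep '[{"travel":[0,0,-0.8],"rot":[0,0,0]}]'>/dev/null && python3 guard.py 6 && python3 -m creep '[{"travel":[0,0,-0.8],"rot":[0,0,0]}]'>/dev/null && python3 guard.py 6 && python3 -m creep '[{"travel":[0,0,-0.8],"rot":[0,0,0]}]'>/dev/null && python3 guard.py 6 && python3 -m creep '[{"travel":[0,0,-0.8],"rot":[0,0,0]}]'>/dev/null && python3 guard.py 6 && python3 -m creep '[{"travel":[0,0,-0.8],"rot":[0,0,0]}]'>/dev/null && python3 guard.py 6 && python3 -m creep '[{"travel":[0,0,-0.8],"rot":[0,0,0]}]'>/dev/null && python3 guard.py 6 && python3 -m creep '[{"travel":[0,0,-0.8],"rot":[0,0,0]}]'>/dev/null && python3 guard.py 6 && python3 -m creep '[{"travel":[0,0,-0.8],"rot":[0,0,0]}]'>/dev/null && python3 guard.py 6 && python3 -m creep '[{"travel":[0,0,-0.8],"rot":[0,0,0]}]'>/dev/null && python3 guard.py 6 && python3 -m creep '[{"travel":[0,0,-0.8],"rot":[0,0,0]}]'>/dev/null && python3 guard.py 6 && python3 -m creep '[{"travel":[0,0,-0.8],"rot":[0,0,0]}]'>/dev/null && python3 guard.py 6 && python3 -m creep '[{"travel":[0,0,-0.8],"rot":[0,0,0]}]'>/dev/null && python3 guard.py 6 && python3 -m creep '[{"travel":[0,0,-0.8],"rot":[0,0,0]}]'>/dev/null && python3 guard.py 6 && python3 -m creep '[{"travel":[0,0,-0.8],"rot":[0,0,0]}]'>/dev/null && python3 guard.py 6
```

```text
G [0.1, -0.8, 3.6] [548.1, -195.2, 157.6]
G [-0.1, 0.8, 7.4] [548.1, -195.2, 156.9]
```

```bash
python3 -m creep '[{"travel":[0,0,0],"rot":[0,0,0]}]'>/dev/null; python3 guard.py 9 && python3 -m creep '[{"travel":[0,0,-0.3],"rot":[0,0,0]}]'>/dev/null && python3 guard.py 9 && python3 -m creep '[{"travel":[0,0,-0.3],"rot":[0,0,0]}]'>/dev/null && python3 guard.py 9;  python3 -m creep '[{"travel":[0,0,0],"rot":[0,0,0]},{"travel":[0,0,0],"rot":[0,0,0]}]' >/dev/null; python3 guard.py 9;  python3 -m creep '[{"travel":[0,0,0],"rot":[0,0,0]},{"travel":[0,0,0],"rot":[0,0,0]}]'>/dev/null; python3 guard.py 9
```

```text
G [-0.6, 0.1, 4.6] [548.1, -195.2, 156.9]
G [-0.8, 1.1, 6.9] [548.2, -195.2, 156.9]
G [-1.4, 0.8, 7.7] [548.3, -195.2, 156.8]
G [-0.5, 0.6, 8.2] [548.2, -195.2, 156.9]
G [-1.6, 0.3, 6.0] [548.2, -195.2, 156.9]
```

```bash
python3 -m creep '[{"travel":[0,0,-0.4],"rot":[0,0,0]},{"travel":[0,0,0],"rot":[0,0,0]}]'>/dev/null; python3 guard.py 12 && python3 -m creep '[{"travel":[0,0,-0.4],"rot":[0,0,0]},{"travel":[0,0,0],"rot":[0,0,0]}]'>/dev/null ; python3 guard.py 12;  python3 -m creep '[{"travel":[0,0,0],"rot":[0,0,0]},{"travel":[0,0,0],"rot":[0,0,0]}]' >/dev/null; python3 guard.py 9;  python3 -m creep '[{"travel":[0,0,0],"rot":[0,0,0]},{"travel":[0,0,0],"rot":[0,0,0]}]'; python3 -c "
from h import *
c=shot('side','s4');crop('s4',260,120,70,80,7,'s4c')"
```

```text
G [-0.3, 1.4, 8.0] [548.4, -195.2, 156.7]
G [-0.7, 0.9, 10.6] [548.5, -195.2, 156.5]
G [-1.0, 1.7, 9.0] [548.5, -195.2, 156.6]
time: 13.63
eef_pos: [0.5485, -0.1953, 0.1566]
ee_rot: [[0.974, 0.226, 0.001], [0.226, -0.974, -0.0], [0.001, 0.001, -1.0]]
force: [-0.5, 0.7, 9.7]
gripper_width: 0.0208
```

View pics/s4c.png

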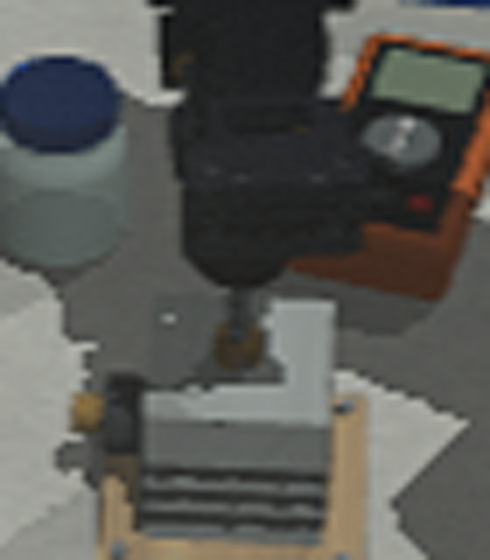

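Collar sits flat on the block's face at crop (240,345), and the stop is stiff (about 6 N beyond the collar's drag) and was held over 0.4 s. Depth reads about 36.6 mm. Now I draw it out and carry it back.

```bash
python3 -m creep '[{"travel":[0,0,2],"rot":[0,0,0]},{"travel":[0,0,4],"rot":[0,0,0]},{"travel":[0,0,6],"rot":[0,0,0]},{"travel":[0,0,10],"rot":[0,0,0]},{"travel":[0,0,12],"rot":[0,0,0]},{"travel":[0,0,15],"rot":[0,0,0]},{"travel":[0,0,15],"rot":[0,0,0]},{"travel":[0,0,15],"rot":[0,0,0]},{"travel":[0,0,12],"rot":[0,0,0]},{"travel":[0,0,5],"rot":[0,0,0]},{"travel":[0,0,0],"rot":[0,0,0]}]' && python3 -m creep '[{"travel":[0,12,0],"rot":[0,0,0]},{"travel":[0,25,0],"rot":[0,0,0]},{"travel":[1,30,0],"rot":[0,0,0]},{"travel":[1,30,0],"rot":[0,0,0]},{"travel":[1,30,0],"rot":[0,0,0]},{"travel":[1,30,0],"rot":[0,0,0]},{"travel":[1,30,0],"rot":[0,0,0]},{"travel":[1,30,0],"rot":[0,0,0]},{"travel":[0,30,0],"rot":[0,0,0]},{"travel":[0,30,0],"rot":[0,0,0]},{"travel":[0,30,0],"rot":[0,0,0]},{"travel":[0,30,0],"rot":[0,0,0]},{"travel":[0,30,0],"rot":[0,0,0]},{"travel":[0,30,0],"rot":[0,0,0]},{"travel":[0,30,0],"rot":[0,0,0]},{"travel":[0,20,0],"rot":[0,0,0]},{"travel":[0,10,0],"rot":[0,0,0]},{"travel":[0,0,0],"rot":[0,0,0]},{"travel":[0,0,0],"rot":[0,0,0]}]'
python3 - <<'E'
from h import *
s=sense();p=s['eef_pos'];print(p*1e3,s['ee_rot'],s['force'])
c=shot('side','s5');print('tip',proj(c,p+[0,0,-.1007]),'coll',proj(c,p+[0,0,-.1007+.0366]),'seat',proj(c,[.5546,.2622,.115]))
crop('s5',215,195,95,115,5,'s5c')
E
```

```text
time: 14.6
eef_pos: [0.5489, -0.1956, 0.2536]
ee_rot: [[0.974, 0.226, 0.003], [0.226, -0.974, -0.002], [0.002, 0.002, -1.0]]
force: [0.3, 0.1, -1.7]
gripper_width: 0.0206
time: 16.18
eef_pos: [0.5533, 0.2618, 0.2505]
ee_rot: [[0.974, 0.227, -0.002], [0.227, -0.974, -0.001], [-0.002, 0.001, -1.0]]
force: [0.2, -0.9, -1.9]
gripper_width: 0.0206
[553.33135234 261.77758221 250.54605335] [[ 9.73928577e-01  2.26848645e-01 -1.67895236e-03]
 [ 2.26847301e-01 -9.73929870e-01 -9.54260980e-04]
 [-1.85165466e-03  5.48516227e-04 -9.99998135e-01]] [ 0.23998591 -0.89467485 -1.86629055]
tip (np.float64(266.1337876337452), np.float64(292.2613366056457)) coll (np.float64(265.6879871959399), np.float64(283.41507782886504)) seat (np.float64(265.94241504528145), np.float64(300.25973234425305))
```

View pics/s5c.png

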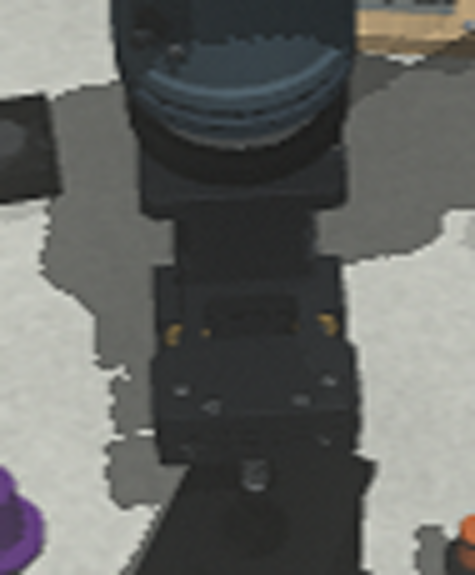

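Tip at (265.6,292.2) agrees with the prediction (266.1,292.3), and the hole is seen at about (266,300), where expected. I descend.

```bash
python3 -m creep '[{"travel":[1.2,0.4,0],"rot":[0,0,0]},{"travel":[0,0,-5],"rot":[0,0,0]},{"travel":[0,0,-10],"rot":[0,0,0]},{"travel":[0,0,-10],"rot":[0,0,0]},{"travel":[0,0,-5],"rot":[0,0,0]},{"travel":[0,0,0],"rot":[0,0,0]},{"travel":[0,0,0],"rot":[0,0,0]}]'>/dev/null;python3 guard.py 2 && python3 -m creep '[{"travel":[0,0,-5],"rot":[0,0,0]},{"travel":[0,0,-8],"rot":[0,0,0]},{"travel":[0,0,-8],"rot":[0,0,0]},{"travel":[0,0,-8],"rot":[0,0,0]},{"travel":[0,0,-8],"rot":[0,0,0]}]'>/dev/null;python3 guard.py 2 && python3 -m creep '[{"travel":[0,0,-8],"rot":[0,0,0]},{"travel":[0,0,-8],"rot":[0,0,0]},{"travel":[0,0,-8],"rot":[0,0,0]},{"travel":[0,0,-4],"rot":[0,0,0]},{"travel":[0,0,-2],"rot":[0,0,0]},{"travel":[0,0,0],"rot":[0,0,0]},{"travel":[0,0,0],"rot":[0,0,0]}]'>/dev/null;python3 guard.py 2
```

```text
G [-0.1, 0.5, -1.2] [554.9, 262.0, 220.6]
G [0.8, 0.3, -1.6] [555.0, 262.2, 183.4]
G [-0.2, -0.5, -0.9] [555.5, 262.3, 154.8]
```

```bash
python3 -m creep '[{"travel":[-0.6,0,-3],"rot":[0,0,0]},{"travel":[0,0,-4],"rot":[0,0,0]},{"travel":[0,0,-4],"rot":[0,0,0]},{"travel":[0,0,-4],"rot":[0,0,0]},{"travel":[0,0,-2],"rot":[0,0,0]},{"travel":[0,0,0],"rot":[0,0,0]}]'>/dev/null;python3 guard.py 2 && python3 -m creep '[{"travel":[0,0,-2],"rot":[0,0,0]},{"travel":[0,0,-2],"rot":[0,0,0]},{"travel":[0,0,-2],"rot":[0,0,0]}]'>/dev/null;python3 guard.py 2 && python3 -m creep '[{"travel":[0,0,-1],"rot":[0,0,0]},{"travel":[0,0,-1],"rot":[0,0,0]}]'>/dev/null;python3 guard.py 2 && python3 -m creep '[{"travel":[0,0,-1],"rot":[0,0,0]},{"travel":[0,0,-1],"rot":[0,0,0]}]'>/dev/null;python3 guard.py 2 && python3 -m creep '[{"travel":[0,0,-0.8],"rot":[0,0,0]}]'>/dev/null;python3 guard.py 2 && python3 -m creep '[{"travel":[0,0,-0.8],"rot":[0,0,0]}]'>/dev/null;python3 guard.py 2
```

```text
G [0.1, -0.7, -2.2] [554.2, 262.1, 136.6]
G [-0.6, 0.4, -1.8] [554.8, 262.3, 131.5]
G [1.0, -0.2, -1.4] [554.6, 262.2, 129.3]
G [0.6, -0.4, -1.1] [554.7, 262.3, 127.5]
G [-0.0, -0.3, -1.6] [554.7, 262.2, 126.6]
G [1.7, -0.1, -1.1] [554.7, 262.3, 125.9]
```

```bash
python3 -m creep '[{"travel":[0,0,-0.8],"rot":[0,0,0]}]'>/dev/null;python3 guard.py 2 && python3 -m creep '[{"travel":[0,0,-0.6],"rot":[0,0,0]}]'>/dev/null;python3 guard.py 2 && python3 -m creep '[{"travel":[0,0,-0.6],"rot":[0,0,0]}]'>/dev/null;python3 guard.py 2 && python3 -m creep '[{"travel":[0,0,-0.5],"rot":[0,0,0]}]'>/dev/null;python3 guard.py 2 && python3 -m creep '[{"travel":[0,0,-0.5],"rot":[0,0,0]}]'>/dev/null;python3 guard.py 2 && python3 -m creep '[{"travel":[0,0,-0.5],"rot":[0,0,0]}]'>/dev/null;python3 guard.py 2
```

```text
G [-0.0, 0.6, -1.2] [554.7, 262.3, 125.1]
G [0.3, -0.2, -1.0] [554.7, 262.2, 124.4]
G [-0.6, -0.6, -1.1] [554.7, 262.2, 123.9]
G [-1.9, -0.5, 4.2] [554.7, 262.3, 123.7]
G [-1.9, -0.5, 4.2] [554.7, 262.3, 123.7]
G [-1.9, -0.5, 4.2] [554.7, 262.3, 123.7]
```

The gauge is seated at TCP z 123.7 mm, the same as at the pick-up. I release it, rise, and look.

```bash
python3 -m creep '[{"travel":[0,0,0],"rot":[0,0,0]},{"travel":[0,0,0],"rot":[0,0,0]},{"travel":[0,0,0],"rot":[0,0,0]},{"travel":[0,0,0],"rot":[0,0,0]},{"travel":[0,0,0],"rot":[0,0,0]},{"travel":[0,0,0],"rot":[0,0,0]},{"travel":[0,0,0],"rot":[0,0,0]},{"travel":[0,0,0],"rot":[0,0,0]},{"travel":[0,0,0],"rot":[0,0,0]},{"travel":[0,0,0],"rot":[0,0,0]}]' 1 && python3 -m creep '[{"travel":[0,0,5],"rot":[0,0,0]},{"travel":[0,0,10],"rot":[0,0,0]},{"travel":[0,0,20],"rot":[0,0,0]},{"travel":[0,0,30],"rot":[0,0,0]},{"travel":[0,0,30],"rot":[0,0,0]},{"travel":[0,0,20],"rot":[0,0,0]},{"travel":[0,-30,0],"rot":[0,0,0]},{"travel":[0,-35,0],"rot":[0,0,0]},{"travel":[0,-35,0],"rot":[0,0,0]},{"travel":[0,-35,0],"rot":[0,0,0]},{"travel":[0,-35,0],"rot":[0,0,0]},{"travel":[0,-20,0],"rot":[0,0,0]},{"travel":[0,0,0],"rot":[0,0,0]},{"travel":[0,0,0],"rot":[0,0,0]},{"travel":[0,0,0],"rot":[0,0,0]}]'
python3 - <<'E'
from h import *
shot('side','s6');crop('s6',235,265,65,85,6,'c6')
i=[cv2.imread('pics/c6.png'),cv2.imread('pics/c.png')];cv2.imwrite('pics/s6c.png',np.hstack(i))
a=load('s0')['frame'].astype(int);b=load('s6')['frame'].astype(int)
for f in(a,b):
  m=(f[...,0]>110)&(f[...,0]-f[...,2]>70);ys,xs=np.nonzero(m[280:300,255:275]);print(xs.mean()+255,ys.mean()+280,len(xs))
E
```

```text
time: 20.23
eef_pos: [0.5547, 0.2622, 0.1234]
ee_rot: [[0.974, 0.226, 0.0], [0.226, -0.974, 0.0], [0.0, 0.0, -1.0]]
force: [-1.0, 0.3, -0.1]
gripper_width: 0.0852
time: 21.48
eef_pos: [0.5548, 0.0729, 0.2391]
ee_rot: [[0.974, 0.226, 0.001], [0.226, -0.974, 0.001], [0.001, -0.0, -1.0]]
force: [-1.2, 0.0, 0.1]
gripper_width: 0.0878
264.9193548387097 289.30645161290323 62
264.7936507936508 289.3174603174603 63
```

View pics/s6c.png

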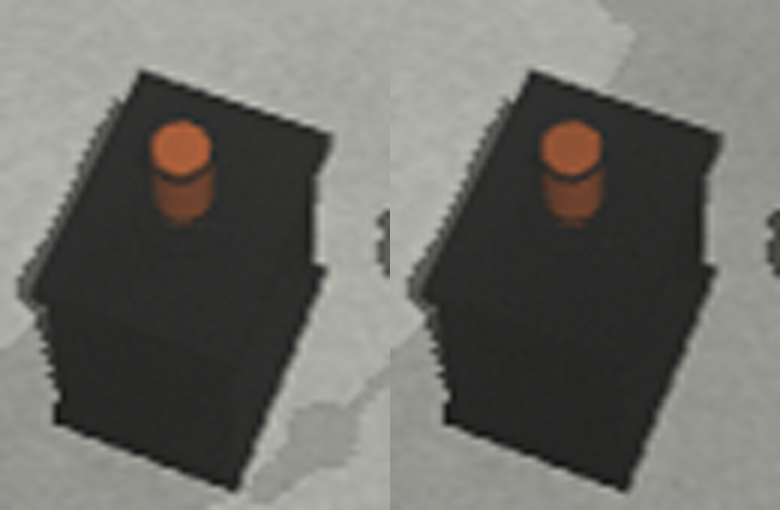

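The gauge hangs upright exactly as at the start: the handle centroid differs by about 0.1 px. I hand in.

```bash
python3 -c "
from station import manip
print(manip.finish_job())"
```

```text
the job is handed in; nothing more can be done
None
```

The well measures about 36.5 mm deep, give or take about 1 mm. The gauge is back in its stand and the job is handed in, at about 21.5 s of the 54 s allowed.

- **In the well:** the collar's drag showed as about 5 N, then a stiff stop came. I pressed to about 11 N in total at the wrist, about 6 N of it on the pad, and held it for more than 0.4 s. The side picture showed the collar flat on the block's face.
- **Back in the stand:** the flange met the top plate at the same arm height as at pick-up (123.7 mm). The seating force was about 5 N. After release, the handle appeared within about 0.1 pixel of where it started, upright, with the arm clear and the gripper open.

No check failed or disagreed. Two things were not checked directly:

- **Collar on the rod:** it is hidden inside the stand, so I couldn't see it after seating. No unexpected force appeared while lowering.
- **Bystanders:** I took no separate before-and-after comparison of them. The arm felt no contact with anything else.

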